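Press the end cap onto a filter cartridge with the bench quick clamp

TASK

Pump the trigger of the bench clamp, stroke by stroke, until its jaw has pressed the cap fully onto the filter cartridge and the trigger goes firm: about 20 N on the trigger pad, held for half a second and not above 25 N, or the cartridge cracks. Then push the release lever back and, with the lever still pushed back, slide the head all the way back to its stop, leaving the cartridge lying in its cradle. Let the clamp do the pressing: do not push on the cartridge or cap with the hand, and leave the other lab ware alone.

Things in the scene. Friction and masses are not known exactly. Their poses are not given: they have to be found in the camera images.
- clamp: Bench quick clamp: wooden base plate 300 x 90 x 12 mm screwed to the bench, with a toothed steel bar (24 mm wide, teeth up to 42 mm) along it. Origin: centre of the plate's underside. x runs along the bar from the sliding head towards the fixed steel jaw (inner face at x = +130 mm), y across, z up. The cartridge's cradle is at x = 50 to 125 mm.
- head: Sliding head: grey block 52 x 40 mm, top 78 mm up, with a steel jaw plate in front (42 mm wide, top at 94 mm), the trigger behind and the release lever on top. Origin on the bench below it, at clamp x = -75 mm when fully back on its stop (starts 10 to 30 mm ahead). Slides along the clamp's x, friction 8 N; a ratchet (7 mm teeth) lets it go only forward unless the release lever is pushed back.
- jaw_face (a point): Centre of the front face of the moving jaw, 75 mm above the bench. In the clamp's frame x = -45 mm when the head is fully back; about +17 to +20 mm when the cap is home.
- trigger (a joint): Trigger angle, rad: 0 at rest (sprung up), 0.55 fully down on its stop. A stroke idles up to 7 mm, then drives the head 30 mm per rad. Force on the pad: spring 2 to 4 N, idle advance 4 to 9 N, pushing the cap on 8 to 14 N; with the cap home it climbs steeply, anywhere in the stroke. At its stop it also feels hard without squeezing: then let it spring up and pump again.
- trigger_pad (a point): Centre of the upper face of the black pad (42 mm long, 30 mm wide) at the trigger's rear end, 100 mm behind its pivot (pivot 86 mm up); press it straight down. 143 mm above the bench at rest, 91.5 mm when fully down. It moves forward with the head.
- release (a joint): Angle of the release lever, rad: 0 at rest, upright; 0.4 pushed fully back (towards the trigger, -x of the clamp). It frees the head from about 0.25 rad. The spring takes 3 to 6 N at the pad and puts the lever back when let go.
- release_pad (a point): Centre of the front face (towards the fixed jaw) of the release lever's black pad, 32 mm wide, 26 mm high, 7 mm thick; 122 mm above the bench. Pushed back (-x of the clamp) with 6 to 12 N the lever tips and then takes the head back with it to the stop. Fingertips below 100 mm would meet the jaw plate, which begins 10 mm in front of this face.
- cartridge: The filter cartridge: a white plastic tube 40 mm in diameter and 89 mm long with a shoulder flange 46 mm in diameter at its front, lying loose along the clamp's x in the cradle. Origin on the underside of the tube, 55 mm above the bench.
- cartridge_center (a point): A point on the axis of the tube, 75 mm above the bench; the tube reaches 48 mm from here towards the fixed jaw, the shoulder's front face is 47 mm the other way. The cartridge starts 1 to 5 mm short of the fixed jaw and is pushed against it.
- cap (a joint): How far the white push-on cap (47 mm in diameter, 18 mm long) has gone onto the cartridge, m: 0 to 0.005 at the start, 0.012 fully home against the shoulder with no gap left. It takes about 22 N to move.
- cap_face (a point): Centre of the cap's outer face, where the jaw presses; 75 mm above the bench.
- reagent: Bystander: a brown glass bottle, 60 mm in diameter, 120 mm tall. Origin under its centre.
- beaker: Bystander: a glass beaker, 70 mm in diameter, 85 mm tall. Origin under its centre.
- jar: Bystander: a white plastic jar, 64 mm in diameter, 60 mm tall. Origin under its centre.
Not all that is in view belongs to the job. What is shaped like the cartridge but green or purple is not meant.

How it is judged:
On the way, in this order (a step that is already met when the one before it is completed fails the run):
1. the clamp squeezes the cap home: the cap within 1.5 mm of the shoulder and the jaw pressing with more than 36 N (about 17 N on the trigger) (value of joint cap above 0.0105 m and contact force between head and cartridge above 36 N), for 0.2 s.
2. the head is slid back to within 7 mm of its rear stop (x of jaw_face in the frame of clamp below -0.038 m), for 0.1 s.
At the end, for the whole second after the job is handed in: The cap is on to within 1.5 mm of fully home, the head is within 7 mm of its rear stop, trigger and release lever have sprung back, and the cartridge lies at rest in its cradle (centre within 10 mm along the bar and 7 mm in height of its seat) (x of jaw_face in the frame of clamp below -0.038 m and value of joint cap above 0.0105 m and value of joint each of trigger, release below 0.06 rad and x of cartridge_center in the frame of clamp between 0.072 and 0.092 m and z of cartridge_center in the frame of clamp between 0.068 and 0.082 m and linear speed of cartridge below 0.02 m/s); the robot touches nothing.
It fails at once if the jaw squeezes the cartridge with more than 65 N (about 26 N on the trigger) (contact force between head and cartridge above 65 N).
It fails at once if the robot bears on the head, its trigger or its lever with more than 40 N (contact force between any of the fingers, the arm and head above 40 N).
It fails at once if the robot pushes on the cartridge or its cap with more than 8 N (contact force between any of the fingers, the arm and cartridge above 8 N).
It fails at once if a bystander is moved by more than 25 mm (distance of any of reagent, beaker, jar from where it was at the start of the episode above 0.025 m).
It also fails if it takes over 56 s, if anything falls off the work surface, if the arm or the gripper's body presses on something with over 40 N, if the wrist force passes 120 N, or if a joint passes its speed limit or range.

ROBOT

A 7-joint arm with a two-finger parallel gripper is mounted at the origin on the work surface. World frame = base frame: x ahead of the robot, y to its left, z up, the work surface at z = 0. Lengths are in m, angles in rad, forces in N, time in s.
With the tool pointing down it reaches from about 0.4 to 0.875 m from the base axis. Payload 19.3 kg.
Tool frame: the origin (TCP) lies between the finger pads; the fingertips stand 17 mm ahead of it and the grasp point (between the pads) lies 2 mm behind it (bot.finger_overhang is the distance from the TCP to the fingertips, in m); z points along the fingers, y is the line along which they close (so a half turn about z gives the same grasp; the last joint's range is limited). The gripper opens to 85 mm and grips with 20 to 120 N. Pads are 22 mm wide; open, the fingers measure 114 mm over their backs; the gripper's body (76 mm by 85 mm) begins 54 mm behind the grasp point. The pads swing forward as they close: fully open they stand 13 mm farther back than shut.
Start: joints at [-0.07, 0.521, -0.036, 1.599, 0.021, 1.021, -0.113], TCP at [0.625, -0, 0.248] pointing down, gripper open.
Joint ranges: [-2.91, 2.91], [-0.3, 2.13], [-1.5, 1.42], [0.17, 2.43], [-1.26, 4.41], [0.16, 1.93], [-2.52, 2.52]. Speed limits (rad/s): [1.89, 1.89, 2.39, 2.39, 3.01, 3.01, 3.01].

INTERFACE

Orientations are given as [roll, pitch, yaw] about the fixed x, y, z axes, in that order (R = Rz(yaw) Ry(pitch) Rx(roll)).
In Python, from workcell import observe, grab_frame, bot gives the robot as it stands.
- The arm moves only by the shell command python3 -m crank 'ROWS' [FORCE]. ROWS is a JSON object of lists of equal length, an entry for each row: "linear": the shift along the world's x, y, z each as a share of 0.25 m, from -1 to 1, a list of three; "delta_rot": the turn, a rotation vector about the world's x, y, z each as a share of 30 degrees, from -1 to 1, a list of three; "fingers": the opening, from -1 (shut) to 1 (fully open). In form: {"linear": [[dx, dy, dz], ...], "delta_rot": [[rx, ry, rz], ...], "fingers": [fingers, ...]}. A call has 1 to 5 rows; each row is the pose to reach, as a shift and turn from the pose commanded when the call began; what a row does not reach only later rows make up. A row lasts 1/10 s, in which the tool goes at most 50 mm and 8.59 degrees, less where a joint would pass 70% of its speed; a pose out of reach is approached as far as the arm can. A call with a number of a shift or a turn outside -1 to 1 is refused whole. A call with a gripper value outside its range is refused whole. The fingers move at their own pace and stop on an object; FORCE is the grip in N (left out, the last holds). Time passes only in rows, so rows that repeat a pose let the fingers close. It gives the time, the measured TCP pose, the force, the opening and the grip force at its end, in the units of the state.
- observe(): the state, without advancing time (a new reading comes with each control period).
- grab_frame(name): name is "scene" or "side" or "wrist"; returns a dict with "image" (400x640x3 uint8, red, green, blue), "mtx" (3x3 intrinsics, pixels), "xyz" and "orientation" of the camera in the world. Camera axes: x right, y down, z forward; pixel columns grow to the right and rows downward; lengths in m; the calibration is good to about 2 mm. A picture is of the moment at which its call begins. There is no depth.
- bot.job_done(): hands the job in; it is judged then, once.
The state is a dict: "clock": time; "qpos": joint angles; "qd": joint speeds; "joint_efforts": joint torques, N m; "position": TCP position; "tool_rot": TCP orientation; "force": force on the tool from outside, world axes, zero at the start; "moment": the same for the moment, N m; "grip_width": finger opening in m; "finger_force": force on a finger pad.
Only numpy, scipy, OpenCV 4.12 (cv2) and the standard library are available. Lean on these libraries where they do the work, as an engineer would, in place of code of your own. Each camera call takes 0.05 s, during which the arm holds its last target. There are 200 camera calls.

## Working session

There is one attempt and no reset: what is moved stays moved. The work goes in short steps, Python scripts to look and compute and a shell command to move; the robot and the scene stay as the last step left them, time stands still between calls to the robot, and variables do not carry over. Pictures are saved under pics/ and viewed, at most 10 in all, crops included, and the job is handed in when it is done.

```bash
mkdir -p pics; ls; python3 - <<'E'
from workcell import observe, grab_frame, bot
import cv2,numpy as np
s=observe();print(s['clock'],s['position'],s['tool_rot'],s['force'],s['grip_width'],bot.finger_overhang)
ims=[]
for n in ['scene','side']:
    f=grab_frame(n);cv2.imwrite(f'pics/{n}0.png',f['image'][:,:,::-1]);print(n,f['mtx'].tolist(),f['xyz'],f['orientation'])
    np.savez(f'{n}0.npz',**f)
E
```

```text
pics
0.0 [ 6.24679150e-01 -2.20402538e-05  2.47729936e-01] [-3.14042330e+00  8.32730705e-05  1.57082980e+00] [-0.26341183  0.34651188  0.72474389] 0.08499559506308814 0.017
scene [[373.13236064666086, 0.0, 322.3467120387009], [0.0, 373.13236064666086, 199.67976495009827], [0.0, 0.0, 1.0]] [ 1.239964   -0.4673644   0.63618612] [-2.13790759  0.02361406  0.95923067]
side [[435.28929620054873, 0.0, 323.1508426735238], [0.0, 435.28929620054873, 199.71445779826414], [0.0, 0.0, 1.0]] [ 0.20473873 -0.62877039  0.80427066] [-2.32540340e+00 -2.21252278e-03 -5.30492534e-01]
```

View pics/scene0.png

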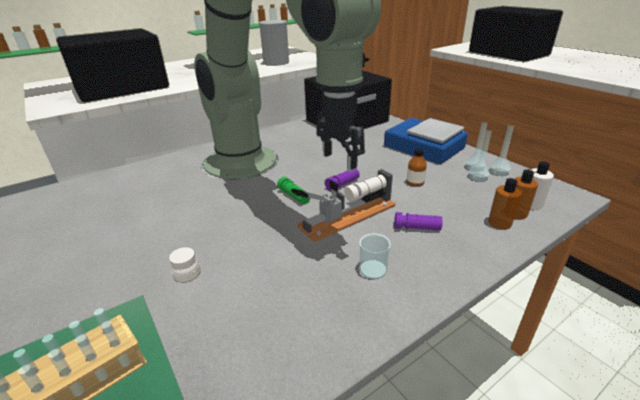

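View pics/side0.png

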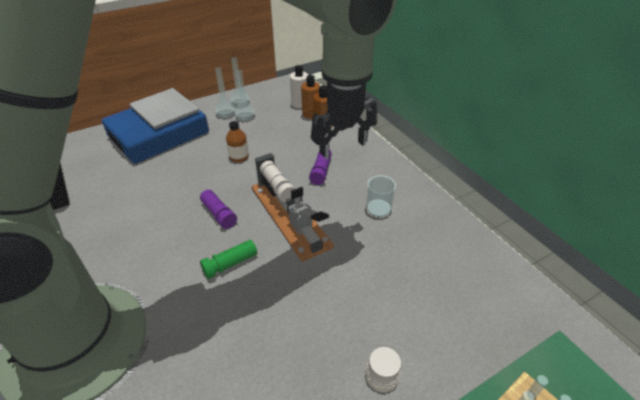

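The clamp lies at scene (300–395, 170–235) and side (252–330, 155–258), with the beaker and two purple decoys nearby. I'll zoom in on it.

```bash
python3 - <<'E'
import cv2,numpy as np
a=cv2.imread('pics/scene0.png')[150:250,280:410];b=cv2.imread('pics/side0.png')[145:265,240:345]
a=cv2.resize(a,None,fx=6,fy=6,interpolation=cv2.INTER_CUBIC);b=cv2.resize(b,None,fx=5,fy=5,interpolation=cv2.INTER_CUBIC)
cv2.imwrite('pics/a.png',a);cv2.imwrite('pics/b.png',b)
E
```

```text
(no output)
```

View pics/a.png

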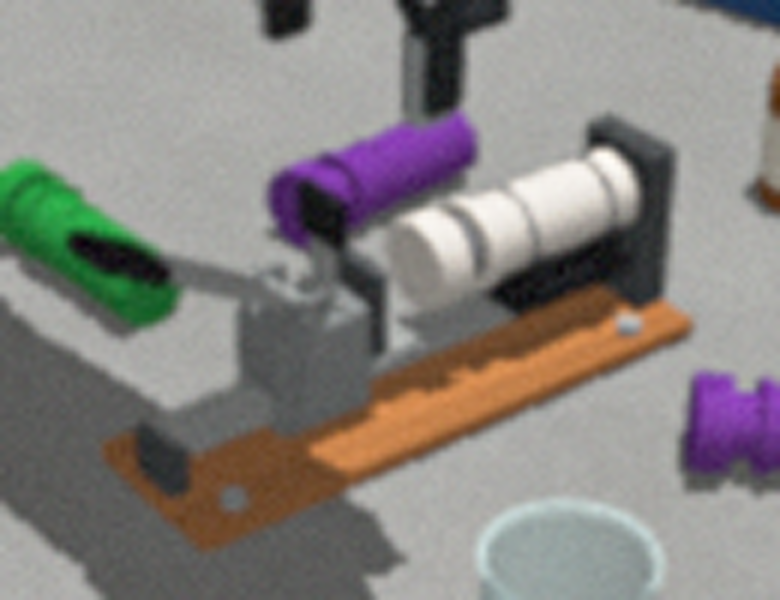

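View pics/b.png

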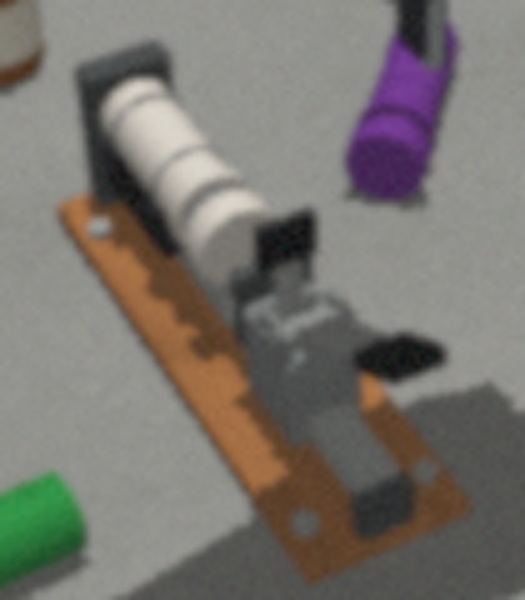

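Crop a: the plate's corners are at (107,450), (205,548) and (690,322), the trigger pad at (120,258) and the release pad at (322,212). Crop b: corners at (312,580), (470,505) and (62,210), trigger pad at (400,357), release pad at (286,235).

```bash
cat > h.py <<'E'
import numpy as np,cv2
from scipy.spatial.transform import Rotation as Ro
def load(n):
    f=dict(np.load(n+'.npz'));f['R']=Ro.from_euler('xyz',f['orientation']).as_matrix();return f
def ray(f,p):
    d=f['R']@np.linalg.solve(f['mtx'],[p[0],p[1],1.]);return f['xyz'],d/np.linalg.norm(d)
def plane(f,p,z):
    o,d=ray(f,p);return o+d*(z-o[2])/d[2]
def tri(f,p,g,q):
    o,d=ray(f,p);o2,d2=ray(g,q)
    t=np.linalg.lstsq(np.c_[d,-d2],o2-o,rcond=None)[0]
    a,b=o+d*t[0],o2+d2*t[1];return (a+b)/2,np.linalg.norm(a-b)
E
python3 - <<'E'
from h import *
np.set_printoptions(precision=4,suppress=True)
A,B=load('scene0'),load('side0')
ca=lambda x,y:((x+.5)/6+279.5,(y+.5)/6+149.5)
cb=lambda x,y:((x+.5)/5+239.5,(y+.5)/5+144.5)
for n,p in dict(rl=(107,447),rr=(205,546),fr=(690,322)).items(): print('A',n,plane(A,ca(*p),.012))
for n,p in dict(rl=(312,580),rr=(470,505),fl=(62,210)).items(): print('B',n,plane(B,cb(*p),.012))
print('trig',tri(A,ca(120,258),B,cb(400,357)))
print('rel',tri(A,ca(322,212),B,cb(286,235)))
# dark / cap blobs
for n,f in(('A',A),('B',B)):
    im=f['image'];m=(im.max(2)<30).astype(np.uint8)
    k,l,s,c=cv2.connectedComponentsWithStats(m)
    for i in range(1,k):
        if s[i,4]>20 and 280<c[i,0]<345 and 150<c[i,1]<250: print(n,s[i],c[i])
E
```

```text
A rl [ 0.4915 -0.0468  0.012 ]
A rr [ 0.5809 -0.0511  0.012 ]
A fr [0.5784 0.2472 0.012 ]
B rl [ 0.4863 -0.0555  0.012 ]
B rr [ 0.5732 -0.0535  0.012 ]
B fl [0.4906 0.2408 0.012 ]
trig (array([ 0.5321, -0.0575,  0.1389]), np.float64(0.0027527871197070247))
rel (array([0.5329, 0.0494, 0.1248]), np.float64(0.0013857962962831678))
A [331 181   6  10  35] [333.2857 185.7143]
A [292 190  16   7  45] [299.5111 192.6444]
B [292 189  10   9  40] [296.575 193.05 ]
B [312 214  15   6  43] [318.9767 216.0465]
```

The clamp's x runs along world +y (yaw about 90°), centred near (0.533, 0.096). The trigger pad is at (0.532, -0.058, about 0.14) and the release pad at (0.533, 0.049, 0.124). Both heights and their 107 mm spacing match what was given. Next I go above the trigger pad with the fingers shut.

```bash
python3 -m crank '{"linear":[[-0.2,-0.12,0],[-0.37,-0.24,-0.1],[-0.37,-0.24,-0.25],[-0.37,-0.24,-0.28],[-0.37,-0.24,-0.28]],"delta_rot":[[0,0,0],[0,0,0],[0,0,0],[0,0,0],[0,0,0]],"fingers":[-1,-1,-1,-1,-1]}'
python3 -m crank '{"linear":[[0,0,0],[0,0,0],[0,0,0]],"delta_rot":[[0,0,0],[0,0,0],[0,0,0]],"fingers":[-1,-1,-1]}'
python3 - <<'E'
from workcell import *
import cv2,numpy as np
ims=[]
for n,(y,x) in dict(scene=(130,250),side=(120,220)).items():
    f=grab_frame(n);np.savez(n+'1.npz',**f);ims.append(cv2.resize(f['image'][y:y+140,x:x+130,::-1],None,fx=3,fy=3,interpolation=cv2.INTER_CUBIC))
cv2.imwrite('pics/c.png',np.hstack(ims))
E
```

```text
clock: 0.6
position: [0.5324, -0.0597, 0.1776]
tool_rot: [-3.14, -0.0, 1.571]
force: [1.0, 1.3, 0.1]
grip_width: 0.0125
finger_force: 0.0
clock: 0.9
position: [0.5333, -0.0596, 0.1791]
tool_rot: [3.14, -0.0, 1.571]
force: [0.2, -0.1, -0.3]
grip_width: -0.0
finger_force: 0.0
```

View pics/c.png

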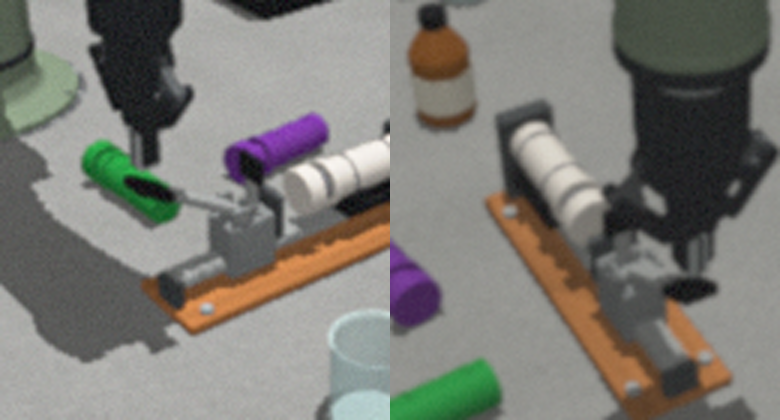

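The shut fingertips stand directly over the trigger pad in both views. First stroke, with the jaw still clear of the cap.

```bash
python3 -m crank '{"linear":[[0,0,-0.05],[0,0,-0.09],[0,0,-0.13],[0,0,-0.16],[0,0,-0.19]],"delta_rot":[[0,0,0],[0,0,0],[0,0,0],[0,0,0],[0,0,0]],"fingers":[-1,-1,-1,-1,-1]}'
python3 -m crank '{"linear":[[0,0,-0.02],[0,0,-0.04],[0,0,-0.06]],"delta_rot":[[0,0,0],[0,0,0],[0,0,0]],"fingers":[-1,-1,-1]}'
python3 -m crank '{"linear":[[0,0,-0.01],[0,0,-0.01],[0,0,-0.01]],"delta_rot":[[0,0,0],[0,0,0],[0,0,0]],"fingers":[-1,-1,-1]}'
```

```text
clock: 1.5
position: [0.5324, -0.0603, 0.13]
tool_rot: [-3.141, 0.0, 1.57]
force: [-0.4, -1.2, 5.0]
grip_width: -0.0001
finger_force: 2.2
clock: 1.8
position: [0.5324, -0.0594, 0.1155]
tool_rot: [-3.141, -0.001, 1.571]
force: [-1.5, 5.1, 6.1]
grip_width: -0.0
finger_force: 3.3
clock: 2.1
position: [0.5325, -0.0592, 0.1131]
tool_rot: [-3.141, -0.001, 1.571]
force: [-0.9, 4.2, 5.4]
grip_width: 0.0002
finger_force: 2.5
```

```bash
python3 -m crank '{"linear":[[0,0,0.1],[0,0,0.2],[0,0,0.28],[0,0,0.28]],"delta_rot":[[0,0,0],[0,0,0],[0,0,0],[0,0,0]],"fingers":[-1,-1,-1,-1]}'
cat > m.py <<'E'
import sys
from h import *
from workcell import *
np.set_printoptions(precision=4,suppress=True)
ims=[]
for n,(y,x) in dict(scene=(130,250),side=(120,220)).items():
    f=grab_frame(n);f['R']=Ro.from_euler('xyz',f['orientation']).as_matrix()
    im=f['image'];ims.append(cv2.resize(im[y:y+140,x:x+130,::-1],None,fx=3,fy=3,interpolation=cv2.INTER_CUBIC))
    m=(im.max(2)<32).astype(np.uint8);k,l,s,c=cv2.connectedComponentsWithStats(m)
    for i in range(1,k):
        if 15<s[i,4]<150 and 285<c[i,0]<350 and 165<c[i,1]<230: print(n,s[i],'z.122',plane(f,c[i],.122)[:2],'z.143',plane(f,c[i],.143)[:2])
cv2.imwrite(f'pics/{sys.argv[1]}.png',np.hstack(ims))
E
python3 m.py d
```

```text
clock: 2.5
position: [0.5336, -0.06, 0.1854]
tool_rot: [3.138, -0.0, 1.571]
force: [0.6, -0.8, -0.6]
grip_width: -0.0002
finger_force: 0.0
scene [296 165   9   9  22] z.122 [0.3923 0.0302] z.143 [0.4269 0.0099]
scene [333 181   7   9  36] z.122 [0.533  0.0598] z.143 [0.5619 0.0383]
scene [295 189  15   7  46] z.122 [ 0.5067 -0.0329] z.143 [ 0.5367 -0.0507]
side [291 189   8   7  31] z.122 [0.5269 0.0535] z.143 [0.517  0.0325]
side [310 211  15   7  53] z.122 [ 0.5378 -0.0352] z.143 [ 0.5275 -0.0535]
```

```bash
python3 -m crank '{"linear":[[0,0.04,-0.06],[0,0.04,-0.11],[0,0.04,-0.15],[0,0.04,-0.18],[0,0.04,-0.2]],"delta_rot":[[0,0,0],[0,0,0],[0,0,0],[0,0,0],[0,0,0]],"fingers":[-1,-1,-1,-1,-1]}'
python3 -m crank '{"linear":[[0,0,-0.03],[0,0,-0.05],[0,0,-0.07]],"delta_rot":[[0,0,0],[0,0,0],[0,0,0]],"fingers":[-1,-1,-1]}'
python3 -m crank '{"linear":[[0,0,-0.02],[0,0,-0.02],[0,0,-0.02]],"delta_rot":[[0,0,0],[0,0,0],[0,0,0]],"fingers":[-1,-1,-1]}'
python3 -m crank '{"linear":[[0,0,0.1],[0,0,0.2],[0,0,0.28],[0,0,0.28]],"delta_rot":[[0,0,0],[0,0,0],[0,0,0],[0,0,0]],"fingers":[-1,-1,-1,-1]}'
python3 m.py e
```

```text
clock: 3.1
position: [0.5322, -0.0506, 0.1324]
tool_rot: [-3.141, 0.0, 1.57]
force: [-0.6, -2.5, 4.9]
grip_width: -0.0003
finger_force: 2.0
clock: 3.4
position: [0.5323, -0.0497, 0.1155]
tool_rot: [-3.141, -0.0, 1.571]
force: [-1.5, 4.5, 5.7]
grip_width: -0.0002
finger_force: 3.1
clock: 3.7
position: [0.5325, -0.0497, 0.1108]
tool_rot: [-3.141, -0.0, 1.571]
force: [-0.2, 2.0, 4.0]
grip_width: 0.0001
finger_force: 2.0
clock: 4.1
position: [0.5336, -0.0505, 0.1833]
tool_rot: [3.138, 0.0, 1.57]
force: [0.1, 0.3, -0.8]
grip_width: 0.0
finger_force: 0.0
scene [338 179   6   9  33] z.122 [0.5329 0.0748] z.143 [0.5618 0.0526]
scene [300 187  15   7  43] z.122 [ 0.5063 -0.0174] z.143 [ 0.5363 -0.0357]
side [288 186   7   6  26] z.122 [0.5266 0.0689] z.143 [0.5167 0.0474]
side [307 207  10   6  35] z.122 [ 0.5346 -0.0194] z.143 [ 0.5245 -0.0382]
```

View pics/e.png

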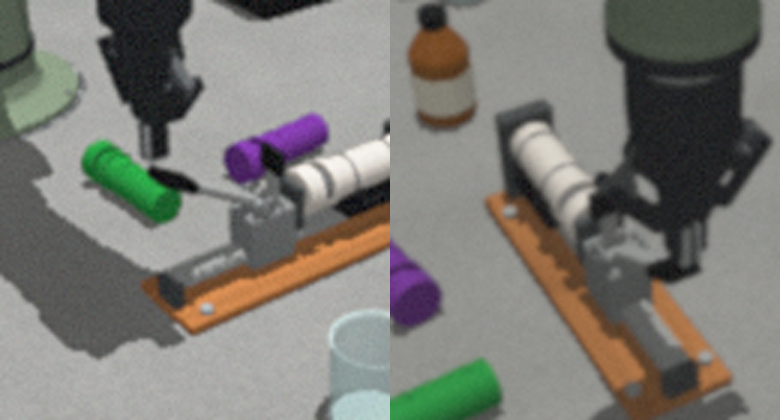

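The second stroke brought the jaw (head +15 mm) up close to the cap. From here I go stepwise, watching the force.

```bash
python3 -m crank '{"linear":[[0,0.057,-0.05],[0,0.057,-0.1],[0,0.057,-0.13],[0,0.057,-0.15],[0,0.057,-0.16]],"delta_rot":[[0,0,0],[0,0,0],[0,0,0],[0,0,0],[0,0,0]],"fingers":[-1,-1,-1,-1,-1]}'
python3 -m crank '{"linear":[[0,0,-0.015],[0,0,-0.03],[0,0,-0.03]],"delta_rot":[[0,0,0],[0,0,0],[0,0,0]],"fingers":[-1,-1,-1]}'
```

```text
clock: 4.7
position: [0.5323, -0.0358, 0.14]
tool_rot: [-3.141, -0.0, 1.571]
force: [0.5, 1.4, 4.4]
grip_width: -0.0
finger_force: 2.4
clock: 5.0
position: [0.5323, -0.0359, 0.1329]
tool_rot: [-3.141, 0.0, 1.571]
force: [-0.4, 1.3, 3.0]
grip_width: -0.0002
finger_force: 1.9
```

```bash
python3 -m crank '{"linear":[[0,0,-0.015],[0,0,-0.03]],"delta_rot":[[0,0,0],[0,0,0]],"fingers":[-1,-1]}'
python3 -m crank '{"linear":[[0,0,-0.01],[0,0,-0.015]],"delta_rot":[[0,0,0],[0,0,0]],"fingers":[-1,-1]}'
```

```text
clock: 5.2
position: [0.5324, -0.0359, 0.1259]
tool_rot: [-3.141, 0.0, 1.571]
force: [-1.5, 0.8, 4.8]
grip_width: -0.0002
finger_force: 2.7
clock: 5.4
position: [0.5324, -0.0361, 0.1221]
tool_rot: [-3.141, 0.0, 1.57]
force: [-2.9, -1.0, 10.2]
grip_width: -0.0001
finger_force: 4.7
```

```bash
python3 -m crank '{"linear":[[0,0,-0.01],[0,0,-0.015]],"delta_rot":[[0,0,0],[0,0,0]],"fingers":[-1,-1]}'
```

```text
clock: 5.6
position: [0.5324, -0.0361, 0.1186]
tool_rot: [3.142, 0.0, 1.57]
force: [-2.9, -1.1, 10.6]
grip_width: 0.0001
finger_force: 5.6
```

The cap is now going on at about 10.5 N. I'll continue to just short of the trigger's stop, then lift.

```bash
python3 -m crank '{"linear":[[0,0,-0.01],[0,0,-0.015]],"delta_rot":[[0,0,0],[0,0,0]],"fingers":[-1,-1]}'
```

```text
clock: 5.8
position: [0.5324, -0.0357, 0.1148]
tool_rot: [-3.142, -0.0, 1.571]
force: [-3.3, 2.6, 11.8]
grip_width: -0.0004
finger_force: 6.0
```

```bash
python3 -m crank '{"linear":[[0,0,-0.008],[0,0,-0.012],[0,0,-0.012]],"delta_rot":[[0,0,0],[0,0,0],[0,0,0]],"fingers":[-1,-1,-1]}'
```

```text
clock: 6.1
position: [0.5324, -0.0353, 0.1119]
tool_rot: [-3.142, -0.001, 1.571]
force: [-4.1, 5.1, 11.5]
grip_width: -0.0001
finger_force: 6.0
```

Not home yet, so I lift and re-measure.

```bash
python3 -m crank '{"linear":[[0,0,0.1],[0,0,0.2],[0,0,0.28],[0,0,0.28]],"delta_rot":[[0,0,0],[0,0,0],[0,0,0],[0,0,0]],"fingers":[-1,-1,-1,-1]}'
python3 m.py f
```

```text
clock: 6.5
position: [0.5336, -0.036, 0.1839]
tool_rot: [3.138, 0.0, 1.57]
force: [-0.0, -0.2, -0.9]
grip_width: 0.0001
finger_force: 0.0
scene [304 164   6   6  16] z.122 [0.3919 0.0551] z.143 [0.4266 0.0337]
scene [341 178   7   9  32] z.122 [0.5334 0.0868] z.143 [0.5623 0.0641]
scene [304 185  15   7  40] z.122 [ 0.5063 -0.0048] z.143 [ 0.5363 -0.0237]
side [286 181   7   7  30] z.122 [0.5285 0.0837] z.143 [0.5185 0.0618]
side [304 204  13   6  41] z.122 [ 0.5356 -0.0077] z.143 [ 0.5254 -0.0268]
```

View pics/f.png

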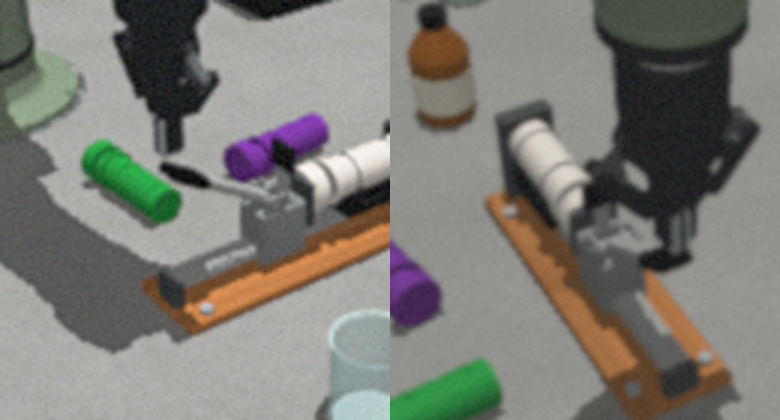

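The head moved another 12 mm and the jaw is against the cap, with a thin gap to the shoulder still showing. Fourth stroke, likely the final one.

```bash
python3 -m crank '{"linear":[[0,0.048,-0.05],[0,0.048,-0.1],[0,0.048,-0.13],[0,0.048,-0.14],[0,0.048,-0.14]],"delta_rot":[[0,0,0],[0,0,0],[0,0,0],[0,0,0],[0,0,0]],"fingers":[-1,-1,-1,-1,-1]}'
python3 -m crank '{"linear":[[0,0,-0.01],[0,0,-0.016]],"delta_rot":[[0,0,0],[0,0,0]],"fingers":[-1,-1]}'
```

```text
clock: 7.1
position: [0.5324, -0.0231, 0.1449]
tool_rot: [-3.141, 0.0, 1.571]
force: [0.6, 0.1, 10.0]
grip_width: 0.0
finger_force: 4.3
clock: 7.3
position: [0.5325, -0.0234, 0.1412]
tool_rot: [-3.141, 0.0, 1.571]
force: [0.5, -3.9, 11.5]
grip_width: -0.0003
finger_force: 4.9
```

```bash
python3 -m crank '{"linear":[[0,0,-0.008],[0,0,-0.014]],"delta_rot":[[0,0,0],[0,0,0]],"fingers":[-1,-1]}'
```

```text
clock: 7.5
position: [0.5325, -0.0235, 0.1378]
tool_rot: [-3.141, 0.0, 1.571]
force: [-0.0, -4.1, 12.3]
grip_width: 0.0
finger_force: 4.9
```

```bash
python3 -m crank '{"linear":[[0,0,-0.006],[0,0,-0.01]],"delta_rot":[[0,0,0],[0,0,0]],"fingers":[-1,-1]}'
```

```text
clock: 7.7
position: [0.5325, -0.0236, 0.1353]
tool_rot: [-3.141, 0.0, 1.571]
force: [1.3, -4.4, 11.1]
grip_width: -0.0005
finger_force: 4.8
```

```bash
python3 -m crank '{"linear":[[0,0,-0.006],[0,0,-0.01]],"delta_rot":[[0,0,0],[0,0,0]],"fingers":[-1,-1]}'
```

```text
clock: 7.9
position: [0.5325, -0.0236, 0.1328]
tool_rot: [-3.141, 0.001, 1.571]
force: [0.2, -4.9, 11.2]
grip_width: 0.0
finger_force: 4.8
```

```bash
python3 -m crank '{"linear":[[0,0,-0.006],[0,0,-0.008]],"delta_rot":[[0,0,0],[0,0,0]],"fingers":[-1,-1]}'
```

```text
clock: 8.1
position: [0.5324, -0.0236, 0.1307]
tool_rot: [-3.141, 0.001, 1.571]
force: [2.2, -3.8, 10.8]
grip_width: 0.0004
finger_force: 4.8
```

```bash
python3 -m crank '{"linear":[[0,0,-0.006],[0,0,-0.007]],"delta_rot":[[0,0,0],[0,0,0]],"fingers":[-1,-1]}'
```

```text
clock: 8.3
position: [0.5325, -0.0238, 0.1291]
tool_rot: [-3.141, 0.001, 1.571]
force: [0.3, -5.4, 13.5]
grip_width: 0.0001
finger_force: 5.7
```

```bash
python3 -m crank '{"linear":[[0,0,-0.004],[0,0,-0.006]],"delta_rot":[[0,0,0],[0,0,0]],"fingers":[-1,-1]}'
```

```text
clock: 8.5
position: [0.5325, -0.024, 0.1277]
tool_rot: [-3.141, 0.001, 1.571]
force: [-0.5, -7.3, 15.0]
grip_width: 0.0002
finger_force: 6.8
```

The force is climbing, so the cap is home. Smaller steps from here.

```bash
python3 -m crank '{"linear":[[0,0,-0.004],[0,0,-0.004]],"delta_rot":[[0,0,0],[0,0,0]],"fingers":[-1,-1]}'
```

```text
clock: 8.7
position: [0.5325, -0.0242, 0.1268]
tool_rot: [-3.141, 0.001, 1.57]
force: [-0.9, -6.5, 17.1]
grip_width: 0.0003
finger_force: 7.4
```

```bash
python3 -m crank '{"linear":[[0,0,-0.003],[0,0,-0.003]],"delta_rot":[[0,0,0],[0,0,0]],"fingers":[-1,-1]}'
```

```text
clock: 8.9
position: [0.5325, -0.0243, 0.1261]
tool_rot: [-3.141, 0.001, 1.57]
force: [-1.2, -7.7, 18.7]
grip_width: 0.0003
finger_force: 7.9
```

```bash
python3 -m crank '{"linear":[[0,0,-0.002],[0,0,-0.002],[0,0,-0.002]],"delta_rot":[[0,0,0],[0,0,0],[0,0,0]],"fingers":[-1,-1,-1]}'
```

```text
clock: 9.2
position: [0.5326, -0.0244, 0.1257]
tool_rot: [-3.142, 0.001, 1.57]
force: [-0.4, -9.1, 18.0]
grip_width: 0.0
finger_force: 8.3
```

```bash
python3 -m crank '{"linear":[[0,0,0],[0,0,0],[0,0,0],[0,0,0]],"delta_rot":[[0,0,0],[0,0,0],[0,0,0],[0,0,0]],"fingers":[-1,-1,-1,-1]}'
```

```text
clock: 9.6
position: [0.5325, -0.0244, 0.1257]
tool_rot: [-3.141, 0.001, 1.57]
force: [-1.1, -8.5, 18.7]
grip_width: 0.0001
finger_force: 8.3
```

```bash
python3 -m crank '{"linear":[[0,-0.002,-0.002],[0,-0.003,-0.003],[0,-0.003,-0.003]],"delta_rot":[[0,0,0],[0,0,0],[0,0,0]],"fingers":[-1,-1,-1]}'
```

```text
clock: 9.9
position: [0.5325, -0.0247, 0.1249]
tool_rot: [-3.142, 0.001, 1.571]
force: [-1.3, -6.4, 19.2]
grip_width: -0.0
finger_force: 8.9
```

```bash
python3 -m crank '{"linear":[[0,0,0],[0,0,0]],"delta_rot":[[0,0,0],[0,0,0]],"fingers":[-1,-1]}'
```

```text
clock: 10.1
position: [0.5326, -0.0246, 0.125]
tool_rot: [-3.142, 0.001, 1.571]
force: [-1.2, -5.8, 18.9]
grip_width: 0.0001
finger_force: 8.8
```

```bash
python3 -m crank '{"linear":[[0,-0.001,-0.003],[0,-0.002,-0.004],[0,-0.002,-0.004]],"delta_rot":[[0,0,0],[0,0,0],[0,0,0]],"fingers":[-1,-1,-1]}'
```

```text
clock: 10.4
position: [0.5326, -0.0248, 0.124]
tool_rot: [-3.142, 0.0, 1.571]
force: [-1.4, -3.9, 20.5]
grip_width: 0.0
finger_force: 9.6
```

```bash
python3 -m crank '{"linear":[[0,0,0],[0,0,0],[0,0,0],[0,0,0]],"delta_rot":[[0,0,0],[0,0,0],[0,0,0],[0,0,0]],"fingers":[-1,-1,-1,-1]}'
```

```text
clock: 10.8
position: [0.5326, -0.0249, 0.124]
tool_rot: [3.142, 0.0, 1.571]
force: [-2.1, -3.0, 20.2]
grip_width: -0.0
finger_force: 9.6
```

The trigger is firm at about 20–21 N and has held for over half a second. I lift off and measure the release pad.

```bash
python3 -m crank '{"linear":[[0,0,0.08],[0,0,0.18],[0,0,0.26],[0,0,0.28],[0,0,0.28]],"delta_rot":[[0,0,0],[0,0,0],[0,0,0],[0,0,0],[0,0,0]],"fingers":[-1,-1,-1,-1,-1]}'
python3 m.py g
```

```text
clock: 11.3
position: [0.5323, -0.0244, 0.1938]
tool_rot: [-3.141, -0.0, 1.571]
force: [0.5, 0.5, -0.4]
grip_width: 0.0003
finger_force: 0.0
scene [344 177   6   8  34] z.122 [0.5305 0.0976] z.143 [0.5595 0.0745]
scene [308 184  14   7  41] z.122 [0.5074 0.0049] z.143 [ 0.5373 -0.0144]
side [284 179  10   7  38] z.122 [0.5317 0.0917] z.143 [0.5216 0.0695]
side [302 201  15   6  51] z.122 [0.5391 0.0025] z.143 [ 0.5288 -0.017 ]
```

View pics/g.png

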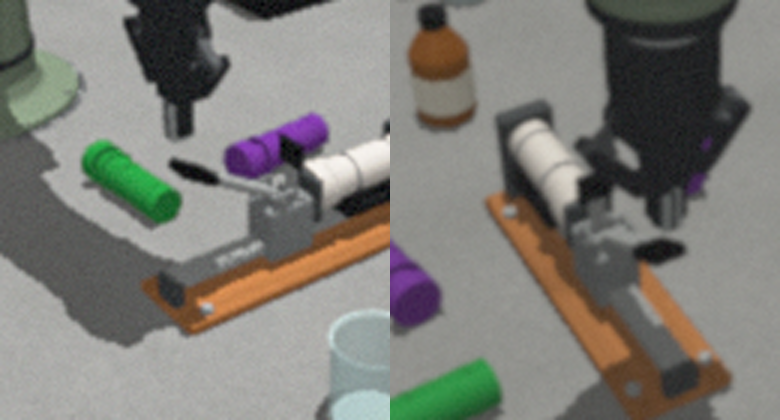

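The cap sits against the shoulder with no gap. The release pad is centred near y = 0.095, so its front face is near y = 0.098. I move over and down in front of it, with the tips at 109 mm.

```bash
python3 -m crank '{"linear":[[0,0.2,0],[0,0.4,0],[0,0.57,0],[0,0.58,0],[0,0.58,0]],"delta_rot":[[0,0,0],[0,0,0],[0,0,0],[0,0,0],[0,0,0]],"fingers":[-1,-1,-1,-1,-1]}'
python3 -m crank '{"linear":[[0,0,-0.1],[0,0,-0.2],[0,0,-0.27],[0,0,-0.27]],"delta_rot":[[0,0,0],[0,0,0],[0,0,0],[0,0,0]],"fingers":[-1,-1,-1,-1]}'
python3 -m crank '{"linear":[[0,-0.02,0],[0,-0.04,0],[0,-0.05,0]],"delta_rot":[[0,0,0],[0,0,0],[0,0,0]],"fingers":[-1,-1,-1]}'
```

```text
clock: 11.9
position: [0.5318, 0.121, 0.1934]
tool_rot: [-3.14, 0.0, 1.573]
force: [-0.4, -0.8, 0.1]
grip_width: 0.0002
finger_force: 0.0
clock: 12.3
position: [0.5312, 0.1182, 0.1247]
tool_rot: [-3.137, 0.002, 1.569]
force: [-1.1, -1.3, 0.6]
grip_width: -0.0001
finger_force: 0.0
clock: 12.6
position: [0.5329, 0.107, 0.1281]
tool_rot: [3.14, -0.001, 1.57]
force: [-0.7, 5.5, -0.7]
grip_width: 0.0003
finger_force: 2.6
```

In contact with the lever at 5.5 N. I keep pushing back.

```bash
python3 -m crank '{"linear":[[0,-0.02,0],[0,-0.04,0],[0,-0.06,0],[0,-0.08,0],[0,-0.1,0]],"delta_rot":[[0,0,0],[0,0,0],[0,0,0],[0,0,0],[0,0,0]],"fingers":[-1,-1,-1,-1,-1]}'
```

```text
clock: 13.1
position: [0.5328, 0.0833, 0.128]
tool_rot: [3.14, -0.002, 1.572]
force: [0.2, 8.5, -1.6]
grip_width: 0.0005
finger_force: 3.7
```

```bash
python3 -m crank '{"linear":[[0,-0.02,0],[0,-0.04,0],[0,-0.06,0],[0,-0.08,0],[0,-0.09,0]],"delta_rot":[[0,0,0],[0,0,0],[0,0,0],[0,0,0],[0,0,0]],"fingers":[-1,-1,-1,-1,-1]}'
```

```text
clock: 13.6
position: [0.5327, 0.0603, 0.128]
tool_rot: [3.141, -0.001, 1.571]
force: [-2.5, 7.5, 4.7]
grip_width: 0.0003
finger_force: 3.8
```

```bash
python3 -m crank '{"linear":[[0,-0.02,0],[0,-0.04,0],[0,-0.055,0],[0,-0.07,0],[0,-0.08,0]],"delta_rot":[[0,0,0],[0,0,0],[0,0,0],[0,0,0],[0,0,0]],"fingers":[-1,-1,-1,-1,-1]}'
```

```text
clock: 14.1
position: [0.5326, 0.0405, 0.128]
tool_rot: [3.141, -0.001, 1.571]
force: [-1.9, 7.2, 2.5]
grip_width: -0.0003
finger_force: 3.8
```

```bash
python3 -m crank '{"linear":[[0,-0.01,0],[0,-0.02,0]],"delta_rot":[[0,0,0],[0,0,0]],"fingers":[-1,-1]}'
```

```text
clock: 14.3
position: [0.5325, 0.0358, 0.1279]
tool_rot: [3.141, -0.001, 1.571]
force: [-2.2, 8.3, 0.6]
grip_width: -0.0002
finger_force: 3.9
```

```bash
python3 -m crank '{"linear":[[0,-0.008,0],[0,-0.016,0]],"delta_rot":[[0,0,0],[0,0,0]],"fingers":[-1,-1]}'
```

```text
clock: 14.5
position: [0.5325, 0.0329, 0.128]
tool_rot: [3.141, -0.003, 1.572]
force: [-2.7, 21.5, -0.4]
grip_width: 0.0001
finger_force: 9.9
```

The force rose to 21 N at the expected position, so the head is on its stop. I back off forwards, then up, and check.

```bash
python3 -m crank '{"linear":[[0,0.03,0],[0,0.06,0],[0,0.1,0],[0,0.14,0],[0,0.14,0]],"delta_rot":[[0,0,0],[0,0,0],[0,0,0],[0,0,0],[0,0,0]],"fingers":[-1,-1,-1,-1,-1]}'
python3 -m crank '{"linear":[[0,0,0.15],[0,0,0.3],[0,0,0.5],[0,0,0.5],[0,0,0.5]],"delta_rot":[[0,0,0],[0,0,0],[0,0,0],[0,0,0],[0,0,0]],"fingers":[-1,-1,-1,-1,-1]}'
python3 m.py i
```

```text
clock: 15.0
position: [0.5325, 0.0674, 0.1274]
tool_rot: [3.141, -0.0, 1.572]
force: [-0.1, 0.3, -0.1]
grip_width: 0.0001
finger_force: 0.0
clock: 15.5
position: [0.5328, 0.0655, 0.2533]
tool_rot: [3.14, -0.0, 1.57]
force: [-0.8, 0.3, -1.1]
grip_width: -0.0
finger_force: 0.0
scene [326 183   6  10  40] z.122 [0.5299 0.0362] z.143 [0.5589 0.0156]
side [296 193   9   9  50] z.122 [0.5316 0.0308] z.143 [0.5215 0.0105]
```

View pics/i.png

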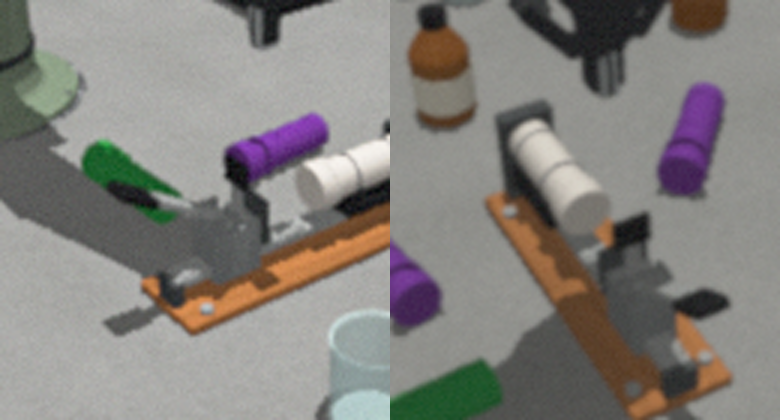

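The head is back by about 61 mm, the lever and trigger have sprung back, and the cartridge lies capped in its cradle with the arm clear.

```bash
python3 -c "
from workcell import bot
print(bot.job_done())"
```

```text
the job is handed in; nothing more can be done
None
```

I handed the job in at about 15.6 s, and the verdict was not shown: the cap is pressed home (trigger firm at about 20 N, held over half a second), the head is back on its stop, and the cartridge lies in its cradle.

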